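# Nest the tint bowls with their grips fanned

## Robot

A 6-joint arm with a two-finger parallel gripper is mounted at the origin on a cart in front of the work surface, level with it; the furniture and walls round the work are solid. World frame = base frame: x ahead of the robot, y to its left, z up, the work surface at z = 0. Lengths are in m, angles in rad, forces in N, time in s.
With the tool pointing down it reaches from about 0.375 to 0.75 m from the base axis. Payload 9 kg.
Tool frame: the origin (TCP) lies at the very end of the fingers, on their centre line; the grasp point (between the pads) lies 19 mm behind it; z points along the fingers, y is the line along which they close (so a half turn about z gives the same grasp; the last joint's range is limited). The gripper opens to 85 mm and grips with 20 to 120 N. Pads are 22 mm wide; open, the fingers measure 114 mm over their backs; the gripper's body (76 mm by 85 mm) begins 54 mm behind the grasp point. The pads swing forward as they close: fully open they stand 13 mm farther back than shut.
Start: joints at [-1.381, 0.104, 0.097, 1.564, 0, 1.353], TCP at [0.238, -0.551, 0.211] pointing down, gripper open.
Joint ranges: [-2.99, 2.99], [-0.84, 1.86], [-1.1, 1.16], [-1.84, 2.11], [-1.51, 1.56], [-3.14, 3.14]. Speed limits (rad/s): [2.22, 2.22, 2.57, 3.14, 3.14, 3.14].

## Interface

Orientations are given as a unit quaternion [x, y, z, w].
In Python, from plant import env, get_image, camera_info, close_job gives the robot as it stands.
- The arm moves only by the tool apply_moves, never from a script. Its argument "steps" is a list of rows, each an object with "slide": the shift along the tool's x, y, z in mm, a list of three; "turn": the turn, a rotation vector about the tool's x, y, z in rad, a list of three; "hand": the opening in per cent of the stroke, from 0 (shut) to 100 (fully open). A call has 1 to 8 rows; each row shifts and turns the commanded pose from where the row before left it, along the tool's axes as they then stand; what a row does not reach is not made up. A row lasts 1/12 s, in which the tool goes at most 41.7 mm and 7.16 degrees, less where a joint would pass 70% of its speed; a pose out of reach is approached as far as the arm can. A call with a gripper value outside its range is refused whole. The fingers move at their own pace and stop on an object; the grip force is fixed at half the most. Time passes only in rows, so rows that do not move let the fingers close. It gives the time, the measured TCP pose, the force, the opening and the grip force at its end, in the units of the state.
- env.get_obs(): the state, without advancing time (a new reading comes with each control period).
- get_image(name): name is "scene" or "top" or "wrist"; returns the picture (420x560x3 uint8, red, green, blue); there is no depth.
- camera_info(name): a dict with "vertical_fov" (degrees; the focal length in pixels is half the picture's height over the tangent of half this angle, whatever the lens; pixels are square), "cx", "cy" (the principal point, pixels), "R" (3x3) and "t" (3): a world point X has camera coordinates R X + t. Camera axes: x right, y down, z forward; pixel columns grow to the right and rows downward; lengths in m; the calibration is good to about 2 mm. A picture is of the moment at which its call begins: read the wrist's pose just before it. camera_info takes no time and is no camera call; for the wrist camera it gives the pose at the moment of the call.
- close_job(): hands the job in; it is judged then, once.
The state is a dict: "t": time; "q": joint angles; "joint_vel": joint speeds; "effort": joint torques, N m; "position": TCP position; "orientation": TCP orientation; "force": force on the tool from outside, world axes, zero at the start; "moment": the same for the moment, N m; "grip_width": finger opening in m; "gripper_force": force on a finger pad.
Only numpy, scipy, OpenCV 4.12 (cv2) and the standard library are available. Lean on these libraries where they do the work, as an engineer would, in place of code of your own. Each camera call takes 0.05 s, during which the arm holds its last target. There are 200 camera calls.

## Task

Put the tint bowls away: nest the two loose bowls inside the one on the teal mat, all upright and fully seated, with the three grips fanned at least an eighth of a turn apart so that none lies over another. Leave the stack on the mat and leave the bottles, can and pot where they are.

Things in the scene. Friction and masses are not known exactly. Their poses are not given: they have to be found in the camera images.
- mat: Flat round teal silicone mat, 150 mm across, 4 mm thick, fixed to the worktop; origin at the centre of its underside, z up. The base bowl stands on it.
- base_axis (a point): Base bowl, loose, the one on the teal mat; the other two (alike) go into it. Nested, each foot sits about 10 mm above the one below. Black conical plastic tint bowl, empty (its flat inner floor is brown): 126 mm across the rim, 80 across the foot, 50 high, 75 g. Point: on the bowl's round axis at the foot's underside; z up, -y towards its grip.
- base_grip (a point): Grip of base. A flat tab 24 mm wide (along x), 5 mm thick, jutting 21 mm out from the rim, its top 2 mm below the rim. Point: middle of the tab, 73.5 mm from the bowl's axis (along -y), 45.5 mm above the foot's underside; axes as the bowl's. Can be pinched across its width from above, fingertips a few mm lower.
- bowl_a_axis (a point): Loose bowl A, standing on the bare worktop to one side of the mat. Black conical plastic tint bowl, empty (its flat inner floor is brown): 126 mm across the rim, 80 across the foot, 50 high, 75 g. Point: on the bowl's round axis at the foot's underside; z up, -y towards its grip.
- bowl_a_grip (a point): Grip of bowl_a. A flat tab 24 mm wide (along x), 5 mm thick, jutting 21 mm out from the rim, its top 2 mm below the rim. Point: middle of the tab, 73.5 mm from the bowl's axis (along -y), 45.5 mm above the foot's underside; axes as the bowl's. Can be pinched across its width from above, fingertips a few mm lower.
- bowl_b_axis (a point): Loose bowl B, standing on the bare worktop on the other side of the mat. Black conical plastic tint bowl, empty (its flat inner floor is brown): 126 mm across the rim, 80 across the foot, 50 high, 75 g. Point: on the bowl's round axis at the foot's underside; z up, -y towards its grip.
- bowl_b_grip (a point): Grip of bowl_b. A flat tab 24 mm wide (along x), 5 mm thick, jutting 21 mm out from the rim, its top 2 mm below the rim. Point: middle of the tab, 73.5 mm from the bowl's axis (along -y), 45.5 mm above the foot's underside; axes as the bowl's. Can be pinched across its width from above, fingertips a few mm lower.
- oil: Bystander: clear bottle with white cap and green-banded label, 41 mm thick, 152 mm high; origin at the centre of its underside. Loose.
- dropper: Bystander: small dropper bottle with black bulb, 39 mm thick, 158 mm high; origin at the centre of its underside. Loose.
- can: Bystander: red spray can with clear cap, 57 mm thick, 264 mm high; origin at the centre of its underside. Loose.
- pot: Bystander: cream pot with black lid, 61 mm across, 48 mm high; origin at the centre of its underside. Loose.
There are look-alikes about, which are no part of the job. What is shaped like the part that bears bowl_b_axis but blue is not meant.

How it is judged:
By the outcome, as a careful person would: the job done as asked, in the order asked, and still so for the second after the job is handed in, with the robot touching nothing.
It also fails if it takes over 54 s, if anything falls off the work surface, if the arm or the gripper's body presses on something with over 40 N, if the wrist force passes 120 N, or if a joint passes its speed limit or range.

## Working session

There is one attempt and no reset: what is moved stays moved. The work goes in short steps, Python scripts to look and compute and a tool call to move; the robot and the scene stay as the last step left them, time stands still between calls to the robot, and variables do not carry over. Pictures are saved under pics/ and viewed, at most 10 in all, crops included, and the job is handed in when it is done.

Besides the shell and the picture viewer there is one more tool, called after "Request:" as name(argument=value, ...) on one line, values as JSON. apply_moves: Moves the arm, as the interface text tells. Its arguments: {"type":"object","properties":{"steps":{"type":"array","items":{"type":"object","properties":{"slide":{"type":"array","items":{"type":"number"}},"turn":{"type":"array","items":{"type":"number"}},"hand":{"type":"number"}}}}},"required":["steps"]}

```bash
mkdir -p pics; ls
python3 - <<'E'
from plant import env,get_image,camera_info
import cv2,numpy as np
o=env.get_obs();print(o)
for n in ["top","scene"]:
    im=get_image(n);cv2.imwrite(f"pics/{n}0.png",im[:,:,::-1]);c=camera_info(n);print(n,{k:np.round(v,3).tolist() for k,v in c.items()if not isinstance(v,str)})
print(camera_info("wrist"))
E
```

```text
pics
{'t': 0.0, 'q': array([-1.38068430e+00,  1.04697184e-01,  9.64841201e-02,  1.56391416e+00,
       -9.63390994e-07,  1.35315733e+00]), 'joint_vel': array([ 1.11664819e-03,  4.45961734e-05, -7.60292226e-05, -1.56986313e-03,
       -2.06607279e-04,  2.08688397e-03]), 'effort': array([ 4.49689896e-04, -5.56927085e+01,  5.03651905e+01,  1.67868583e-02,
       -2.33647270e-04, -2.51660623e-05]), 'position': array([ 0.23789997, -0.55042949,  0.21023176]), 'orientation': array([ 9.79289058e-01,  2.02466043e-01,  8.67695907e-06, -6.65392694e-04]), 'force': array([ 0.3263679 , -0.36976706, -0.45952767]), 'moment': array([ 0.02026778, -0.01442275,  0.00532947]), 'gripper_force': 0.0, 'grip_width': 0.08530774655426235}
top {'vertical_fov': 42.437, 'cx': 271.475, 'cy': 211.527, 'R': [[-0.008, -1.0, -0.017], [-0.982, 0.011, -0.188], [0.188, 0.016, -0.982]], 't': [0.225, 0.59, 1.786]}
scene {'vertical_fov': 54.868, 'cx': 278.951, 'cy': 204.914, 'R': [[-0.789, -0.615, 0.017], [-0.402, 0.494, -0.771], [0.465, -0.615, -0.637]], 't': [0.6, 0.17, 1.399]}
{'vertical_fov': 60.00609508500282, 'cx': 282.4625937672726, 'cy': 209.86562176467447, 'R': array([[ 0.39656827, -0.91800377, -0.00163926],
       [-0.87650933, -0.37917269,  0.29657962],
       [-0.27288277, -0.11617724, -0.95500672]]), 't': array([-0.5992284 , -0.03905269,  0.38000651])}
```

View pics/top0.png

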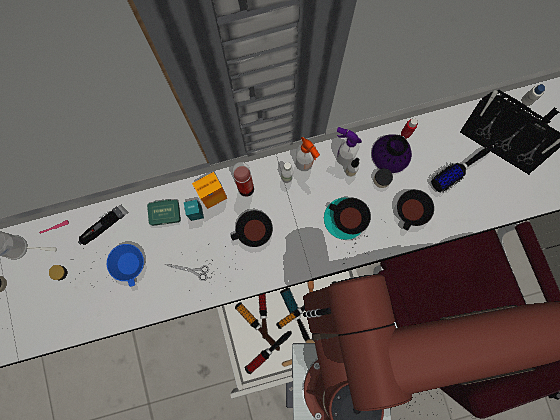

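View pics/scene0.png

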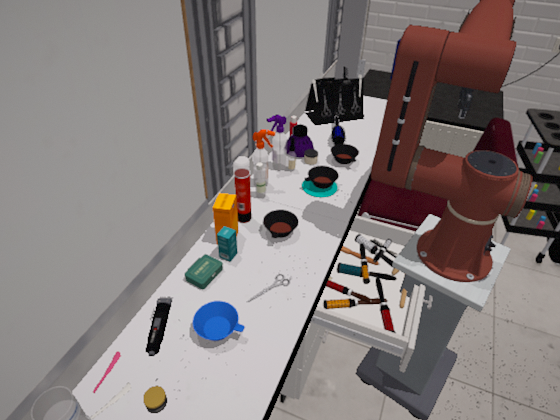

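Candidates in top image: black bowls at (253,229) (loose, left of mat), (350,215) (on the teal mat, so the base) and (415,208) (loose, right). The look-alike is the blue bowl at (126,262), and the purple item at (391,153) and the pot at (384,178) are also round. The three black ones with brown floors match the description. I'll rectify the rim plane, measure them, and check in one close crop.

```bash
cat > h.py <<'E'
import numpy as np,cv2
from plant import env,get_image,camera_info
def K(c):
    f=210/np.tan(np.radians(c["vertical_fov"])/2); return np.array([[f,0,c["cx"]],[0,f,c["cy"]],[0,0,1]])
def rectify(im,c,z,cx,cy,w=.25,s=2000):
    "bird's-eye patch of plane z round (cx,cy): column=+x, row=+y, s px per m"
    R,t=np.array(c["R"]),np.array(c["t"])
    H=K(c)@np.c_[R[:,0],R[:,1],R[:,2]*z+t]          # (X,Y,1)->px
    A=np.array([[1/s,0,cx-w/2],[0,1/s,cy-w/2],[0,0,1]])
    n=int(w*s); return cv2.warpPerspective(im,H@A,(n,n),flags=cv2.INTER_LINEAR|cv2.WARP_INVERSE_MAP)
def ground(c,u,v,z):
    R,t=np.array(c["R"]),np.array(c["t"]);d=R.T@np.linalg.inv(K(c))@[u,v,1];o=-R.T@t
    return o+d*(z-o[2])/d[2]
def project(c,X):
    p=K(c)@(np.array(c["R"])@X+c["t"]);return p[:2]/p[2]
def bowl(im,c,z,cx,cy,w=.2,s=2000):
    "rim centre and grip direction (rad, world) from the dark silhouette"
    p=rectify(im,c,z,cx,cy,w,s).astype(int)
    r,g,b=p[...,0],p[...,1],p[...,2]
    m=((p.max(2)<75)|((r<130)&(r>g+12)&(g<75))).astype(np.uint8)
    n,l,st,ce=cv2.connectedComponentsWithStats(m)
    k=l[l.shape[0]//2,l.shape[1]//2] or 1+np.argmax(st[1:,4]); m=(l==k).astype(np.uint8)
    cs,_=cv2.findContours(m,cv2.RETR_EXTERNAL,cv2.CHAIN_APPROX_NONE);P=max(cs,key=len)[:,0].astype(float)
    Q=P
    for tol in (20,10,6,4,4,4):
        A=np.c_[2*Q,np.ones(len(Q))];x=np.linalg.lstsq(A,(Q**2).sum(1),rcond=None)[0]
        ctr=x[:2];rad=np.sqrt(x[2]+ctr@ctr);d=np.hypot(*(P-ctr).T);Q=P[abs(d-rad)<tol]
    far=np.argwhere(m)[:,::-1]-ctr;dd=np.hypot(*far.T);tab=far[(dd>rad+8)&(dd<rad+50)]
    mv=tab.mean(0) if len(tab) else np.array([0,0])
    return ctr/s+[cx-w/2,cy-w/2],rad/s,np.arctan2(mv[1],mv[0]),len(tab),p.astype(np.uint8)
E
python3 - <<'E'
from h import *
im=cv2.imread("pics/top0.png")[:,:,::-1].copy();c=camera_info("top");ps=[]
for n,u,v,z in [("L",253,229,.05),("base",350,215,.054),("R",415,208,.05)]:
    g=ground(c,u,v,z);x,r,a,k,p=bowl(im,c,z,g[0],g[1]);ps.append(p)
    print(n,x.round(4),r.round(4),np.degrees(a).round(1),k,np.hypot(*x).round(3))
for n,u,v,z in [("oil?",286,180,0),("drop?",353,172,0),("can",244,194,0),("pot",383,180,.05),("mat",340,232,.004)]: print(n,ground(c,u,v,z).round(3))
cv2.imwrite("pics/crop.png",cv2.resize(np.hstack(ps),(780,260))[:,:,::-1])
E
```

```text
L [0.5377 0.2811] 0.063 112.5 1366 0.607
base [ 0.5764 -0.0522] 0.0633 63.9 1438 0.579
R [ 0.6036 -0.2703] 0.063 152.4 1479 0.661
oil? [0.717 0.168 0.   ]
drop? [ 0.744 -0.071  0.   ]
can [ 0.668  0.317 -0.   ]
pot [ 0.7   -0.166  0.05 ]
mat [ 0.528 -0.018  0.004]
```

View pics/crop.png

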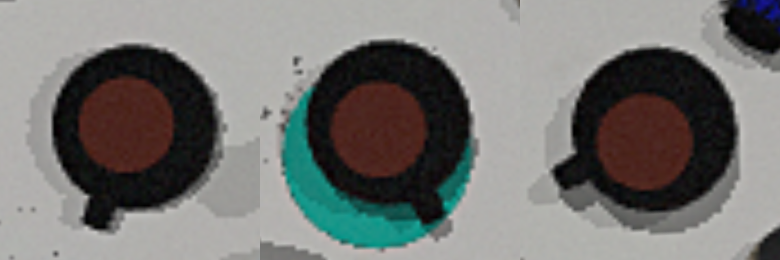

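The crop shows the three black bowls with brown floors. Tabs are at crop pixels (100,213), (430,207) and (572,172), and the middle bowl stands on the teal mat, so the choice is right. The fitted rim radius of 63 mm matches the description. I'm moving above the right bowl's grip and turning the tool to align with it.

Request:
apply_moves(steps=[{"slide":[36,-15.5,0],"hand":50},{"slide":[36,-15.5,0],"hand":50},{"slide":[36,-15.5,0],"hand":50},{"slide":[36,-15.5,0],"hand":50},{"slide":[36,-15.5,0],"hand":50},{"slide":[36,-15.5,0],"hand":50},{"slide":[36,-15.5,0],"hand":50},{"slide":[36,-15.5,0],"hand":50}])

```text
schema error: expected keys slide, turn, hand
```

Request:
apply_moves(steps=[{"slide":[37,-15.5,0],"hand":50},{"slide":[37,-15.5,0],"hand":50},{"slide":[37,-15.5,0],"hand":50},{"turn":[0,0,-0.12],"hand":50},{"turn":[0,0,-0.12],"hand":50},{"turn":[0,0,-0.12],"hand":50},{"turn":[0,0,-0.12],"hand":50},{"turn":[0,0,-0.12],"hand":50}])

```text
schema error: expected keys slide, turn, hand
```

Request:
apply_moves(steps=[{"turn":[0,0,-0.12],"hand":50},{"turn":[0,0,-0.12],"hand":50},{"turn":[0,0,-0.12],"hand":50},{"turn":[0,0,-0.12],"hand":50},{"turn":[0,0,-0.12],"hand":50},{"turn":[0,0,-0.12],"hand":50},{"turn":[0,0,-0.12],"hand":50},{"turn":[0,0,-0.12],"hand":50}])

```text
schema error: expected keys slide, turn, hand
```

Request:
apply_moves(steps=[{"turn":[0,0,-0.12],"slide":[0,0,10],"hand":50},{"turn":[0,0,-0.12],"slide":[0,0,20],"hand":50},{"turn":[0,0,-0.12],"slide":[0,0,20],"hand":50},{"turn":[0,0,-0.12],"slide":[0,0,10],"hand":50},{"turn":[0,0,-0.12],"hand":50},{"turn":[0,0,-0.09],"hand":50},{"hand":50},{"hand":50}])

```text
schema error: expected keys slide, turn, hand
```

```bash
cat >> h.py <<'E'
def pose():
    o=env.get_obs();from scipy.spatial.transform import Rotation as R
    M=R.from_quat(o["orientation"]).as_matrix();return o,M,np.degrees(np.arctan2(M[1,0],M[0,0]))
def delta(X,theta):
    o,M,psi=pose();d=(theta-psi+180)%360-180
    return (M.T@(np.array(X)-o["position"])*1000).round(1),"turn z",round(-np.radians(d),3)
def look(name):
    c=camera_info("wrist");im=get_image("wrist");cv2.imwrite(f"pics/{name}.png",im[:,:,::-1]);return c,im
E
python3 - <<'E'
from h import *
o,M,psi=pose();print(o["t"],o["position"].round(4),psi.round(1),o["q"].round(2),o["grip_width"],M[:,2].round(3))
c,im=look("wR")
x,r,a,k,p=bowl(im,c,.05,.6036,-.2703,.25);print(x.round(4),r,np.degrees(a),k)
cv2.imwrite("pics/wR2.png",np.hstack([cv2.resize(im,(560,420)),cv2.resize(p,(240,240))] if 0 else [im,np.vstack([cv2.resize(p,(240,240)),np.zeros((180,240,3),np.uint8)])])[:,:,::-1])
E
```

```text
0.1 [ 0.2379 -0.5505  0.2103] 23.4 [-1.38  0.1   0.1   1.56 -0.    1.35] 0.0855048252288013 [-0.     0.001 -1.   ]
[ 0.6033 -0.2705] 0.14319086912230236 -36.87930929074781 13928
```

View pics/wR2.png

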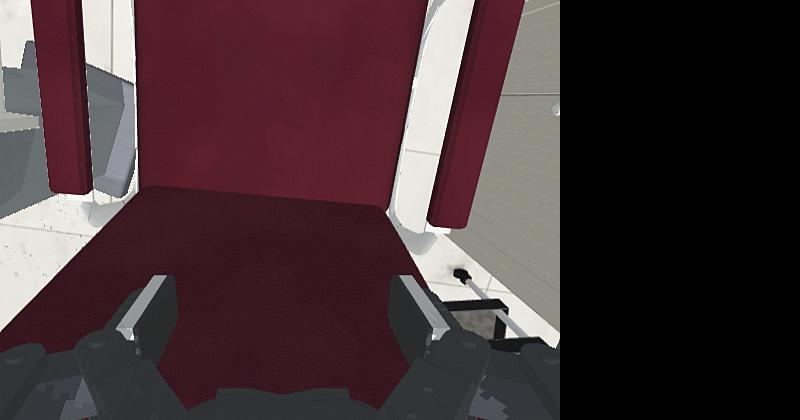

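The wrist view shows only the red salon chair, with armrest ends at (70,190) and (447,225), because the moves were refused (every row needs all three keys). Before sliding across, I'll check the chair's height by matching the armrest between the two views.

Run:
```python
from h import *
w=camera_info("wrist");t=camera_info("top")
im=cv2.imread("pics/top0.png")
for n,u,v in [("armrestR end",447,228),("armrestL end",70,193),("crease L",140,187),("crease R",385,206),("armR top",520,5),("panel top R",425,5)]:
    print(n,[(z,ground(w,u,v,z)[:2].round(2).tolist(),project(t,ground(w,u,v,z)).round().tolist()) for z in (-.5,-.35,-.2,-.1,0,.1)])
cv2.imwrite("pics/chair.png",cv2.resize(im[200:420,330:560],(690,600)))
```

```text
armrestR end [(-0.5, [0.18, -1.03], [569.0, 329.0]), (-0.35, [0.2, -0.94], [566.0, 324.0]), (-0.2, [0.22, -0.86], [563.0, 319.0]), (-0.1, [0.24, -0.8], [560.0, 315.0]), (0, [0.25, -0.74], [557.0, 311.0]), (0.1, [0.27, -0.68], [554.0, 306.0])]
armrestL end [(-0.5, [-0.11, -0.13], [358.0, 402.0]), (-0.35, [-0.04, -0.19], [380.0, 388.0]), (-0.2, [0.03, -0.26], [405.0, 373.0]), (-0.1, [0.08, -0.31], [424.0, 362.0]), (0, [0.13, -0.35], [444.0, 350.0]), (0.1, [0.18, -0.4], [467.0, 336.0])]
crease L [(-0.5, [-0.03, -0.28], [394.0, 381.0]), (-0.35, [0.03, -0.32], [412.0, 370.0]), (-0.2, [0.09, -0.36], [432.0, 358.0]), (-0.1, [0.13, -0.39], [447.0, 348.0]), (0, [0.16, -0.42], [463.0, 338.0]), (0.1, [0.2, -0.45], [481.0, 327.0])]
crease R [(-0.5, [0.17, -0.86], [529.0, 331.0]), (-0.35, [0.19, -0.8], [530.0, 327.0]), (-0.2, [0.22, -0.74], [532.0, 321.0]), (-0.1, [0.23, -0.7], [534.0, 317.0]), (0, [0.25, -0.67], [535.0, 312.0]), (0.1, [0.26, -0.63], [537.0, 307.0])]
armR top [(-0.5, [0.68, -0.91], [529.0, 213.0]), (-0.35, [0.62, -0.84], [531.0, 222.0]), (-0.2, [0.55, -0.78], [533.0, 232.0]), (-0.1, [0.51, -0.73], [534.0, 239.0]), (0, [0.47, -0.69], [535.0, 248.0]), (0.1, [0.42, -0.64], [537.0, 257.0])]
panel top R [(-0.5, [0.6, -0.73], [488.0, 231.0]), (-0.35, [0.55, -0.69], [495.0, 238.0]), (-0.2, [0.5, -0.65], [502.0, 246.0]), (-0.1, [0.47, -0.63], [507.0, 251.0]), (0, [0.43, -0.61], [513.0, 258.0]), (0.1, [0.4, -0.58], [520.0, 265.0])]
```

View pics/chair.png

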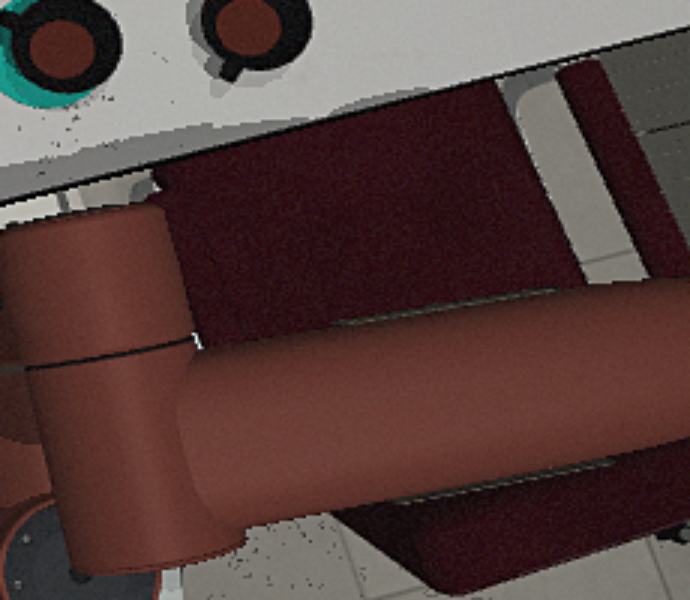

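The crop shows that the seat slides under the worktop edge (crop (495,80)). Matching the views puts it at z ≈ -0.3, with the backrest at crop (550,560), away from my path. The way is clear, so I'm sending the moves again with full rows.

Request:
apply_moves(steps=[{"slide":[36,-15.5,0],"turn":[0,0,0],"hand":50},{"slide":[36,-15.5,0],"turn":[0,0,0],"hand":50},{"slide":[36,-15.5,0],"turn":[0,0,0],"hand":50},{"slide":[36,-15.5,0],"turn":[0,0,0],"hand":50},{"slide":[36,-15.5,0],"turn":[0,0,0],"hand":50},{"slide":[36,-15.5,0],"turn":[0,0,0],"hand":50},{"slide":[36,-15.5,0],"turn":[0,0,0],"hand":50},{"slide":[36,-15.5,0],"turn":[0,0,0],"hand":50}])

```text
t: 0.82
position: [0.4541, -0.3211, 0.2109]
orientation: [0.979, 0.202, -0.0, -0.0]
force: [0.1, -2.1, 1.0]
grip_width: 0.0424
gripper_force: 0.0
```

Request:
apply_moves(steps=[{"slide":[37,-15.5,0],"turn":[0,0,0],"hand":50},{"slide":[37,-15.5,0],"turn":[0,0,0],"hand":50},{"slide":[37,-15.5,0],"turn":[0,0,0],"hand":50},{"slide":[0,0,0],"turn":[0,0,-0.12],"hand":50},{"slide":[0,0,0],"turn":[0,0,-0.12],"hand":50},{"slide":[0,0,0],"turn":[0,0,-0.12],"hand":50},{"slide":[0,0,0],"turn":[0,0,-0.12],"hand":50},{"slide":[0,0,0],"turn":[0,0,-0.12],"hand":50}])

```text
t: 1.48
position: [0.5366, -0.2358, 0.2106]
orientation: [0.874, 0.486, -0.0, -0.0]
force: [0.4, -0.2, -0.6]
grip_width: 0.0427
gripper_force: 0.0
```

Request:
apply_moves(steps=[{"slide":[0,0,0],"turn":[0,0,-0.12],"hand":50},{"slide":[0,0,0],"turn":[0,0,-0.12],"hand":50},{"slide":[0,0,0],"turn":[0,0,-0.12],"hand":50},{"slide":[0,0,0],"turn":[0,0,-0.12],"hand":50},{"slide":[0,0,0],"turn":[0,0,-0.12],"hand":50},{"slide":[0,0,0],"turn":[0,0,-0.12],"hand":50},{"slide":[0,0,0],"turn":[0,0,-0.12],"hand":50},{"slide":[0,0,0],"turn":[0,0,-0.12],"hand":50}])

```text
t: 2.15
position: [0.5365, -0.236, 0.2106]
orientation: [0.551, 0.834, -0.0, -0.0]
force: [-0.9, -0.1, -0.7]
grip_width: 0.0428
gripper_force: 0.0
```

Request:
apply_moves(steps=[{"slide":[0,0,10],"turn":[0,0,-0.12],"hand":50},{"slide":[0,0,20],"turn":[0,0,-0.12],"hand":50},{"slide":[0,0,20],"turn":[0,0,-0.12],"hand":50},{"slide":[0,0,10],"turn":[0,0,-0.12],"hand":50},{"slide":[0,0,0],"turn":[0,0,-0.12],"hand":50},{"slide":[0,0,0],"turn":[0,0,-0.09],"hand":50},{"slide":[0,0,0],"turn":[0,0,0],"hand":50},{"slide":[0,0,0],"turn":[0,0,0],"hand":50}])

```text
t: 2.82
position: [0.5366, -0.236, 0.1509]
orientation: [0.241, 0.971, 0.0, -0.0]
force: [-0.3, 0.1, 1.5]
grip_width: 0.0426
gripper_force: 0.0
```

Run:
```python
from h import *
o,M,psi=pose();print(o["t"],o["position"].round(4),psi.round(1),o["q"].round(2),o["grip_width"],M[:,2].round(3))
c,im=look("wR")
x,r,a,k,p=bowl(im,c,.05,.6036,-.2703,.25);th=np.degrees(a);print(x.round(4),r,th,k)
g=x+.075*np.array([np.cos(a),np.sin(a)]);print(g,delta([*g,.027],th))
cv2.imwrite("pics/wR2.png",np.hstack([im,np.vstack([cv2.resize(p,(240,240)),np.zeros((180,240,3),np.uint8)])])[:,:,::-1])
```

```text
2.8167 [ 0.5366 -0.236   0.1509] 152.1 [-0.64  0.06 -0.06  1.45 -0.   -0.15] 0.042570695708295615 [-0.  0. -1.]
[ 0.6505 -0.2835] 0.11293370895574463 69.94684951020596 9524
[ 0.6761887  -0.21302891] (array([-112.5,   85.7,  124. ]), 'turn z', np.float64(1.434))
```

View pics/wR2.png

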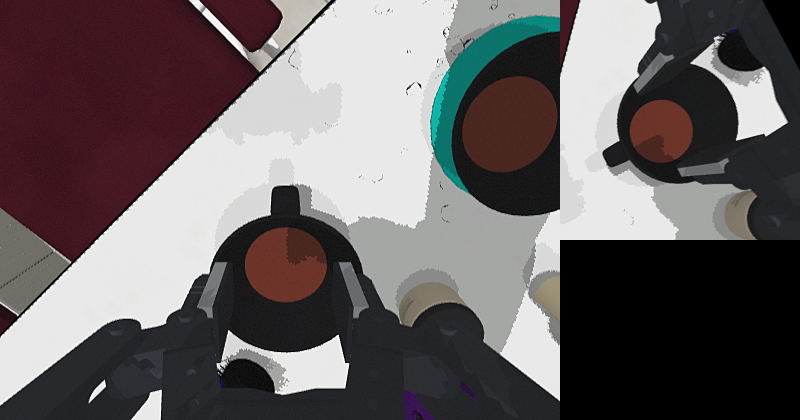

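The wrist view shows the right bowl with its tab at (285,186–215), centred between the fingers (218 and 350), and the mat bowl at (510,120). Contour fitting is spoiled by the fingers in the frame, so I'll cast rays through the tab pixels instead.

Run:
```python
from h import *
c=camera_info("wrist");im=cv2.imread("pics/wR.png")
m=(im[150:215,250:325].max(2)<60);v,u=np.nonzero(m);v=v+150;u=u+250
top=v.min();row=u[v==200];row2=u[v==192]
print("tab end row",top,"row200",row.min(),row.max(),"row192",row2.min(),row2.max())
e=ground(c,(row.min()+row.max())/2,top,.048);mid=ground(c,(row.min()+row.max())/2,200,.048);print(e,mid)
# predicted from top view
a=np.radians(152.4);C=np.array([.6036,-.2703]);d=np.array([np.cos(a),np.sin(a)])
print("pred end",C+.084*d,project(c,np.r_[C+.084*d,.048]),"width px pred",project(c,np.r_[C+.075*d+.012*np.array([-d[1],d[0]]),.048]),project(c,np.r_[C+.075*d-.012*np.array([-d[1],d[0]]),.048]))
```

```text
tab end row 186 row200 271 298 row192 272 298
[ 0.52640783 -0.2292311   0.048     ] [ 0.53607332 -0.23433055  0.048     ]
pred end [ 0.5291589  -0.23138313] [283.67841582 190.44102326] width px pred [267.97471383 201.9960895 ] [299.48784821 201.82167059]
```

Request:
apply_moves(steps=[{"slide":[1,0,25],"turn":[0,0,0],"hand":50},{"slide":[1,0,30],"turn":[0,0,0],"hand":50},{"slide":[1,0,30],"turn":[0,0,0],"hand":50},{"slide":[0,0,25],"turn":[0,0,0],"hand":50},{"slide":[0,0,14],"turn":[0,0,0],"hand":50},{"slide":[0,0,0],"turn":[0,0,0],"hand":50},{"slide":[0,0,0],"turn":[0,0,0],"hand":0},{"slide":[0,0,0],"turn":[0,0,0],"hand":0}])

```text
t: 3.53
position: [0.5348, -0.2353, 0.0286]
orientation: [0.24, 0.971, -0.0, 0.001]
force: [-0.0, 0.3, 0.6]
grip_width: 0.0194
gripper_force: 0.0
```

Request:
apply_moves(steps=[{"slide":[0,0,0],"turn":[0,0,0],"hand":0},{"slide":[0,0,0],"turn":[0,0,0],"hand":0},{"slide":[0,0,0],"turn":[0,0,0],"hand":0},{"slide":[0,0,0],"turn":[0,0,0],"hand":0}])

```text
t: 3.87
position: [0.5344, -0.2349, 0.0277]
orientation: [0.24, 0.971, -0.0, 0.0]
force: [-0.5, -0.2, 0.5]
grip_width: -0.0
gripper_force: 0.5
```

Run:
```python
from h import *
c,im=look("wR3")
print(project(c,env.get_obs()["position"]))
```

```text
[283.27361787 259.15767801]
```

View pics/wR3.png

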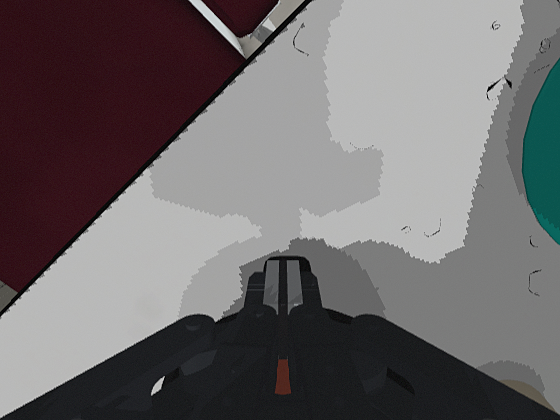

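The fingertips have closed on nothing at (285,260), with no tab visible between them. A sliver of the brown floor shows at (283,378). I'll check by projection where the bowl should be.

Run:
```python
from h import *
c=camera_info("wrist");im=cv2.imread("pics/wR3.png")[:,:,::-1]
a=np.radians(152.4);C=np.array([.6036,-.2703]);d=np.array([np.cos(a),np.sin(a)]);n=np.array([-d[1],d[0]])
for nm,r,l,z in [("tab end L",.084,.012,.048),("tab end R",.084,-.012,.048),("root L",.063,.012,.048),("root R",.063,-.012,.048),("floor near edge",.037,0,.004),("floor far edge",-.037,0,.004),("rim+30",.055,.03,.05),("rim-30",.055,-.03,.05)]:
    print(nm,project(c,np.r_[C+r*d+l*n,z]).round())
print([tuple(im[r,284]) for r in range(345,400,6)])
for r in (258,265,275,290,300): print(r,im[r,225:345:6].max(1).tolist())
```

```text
tab end L [257. 267.]
tab end R [313. 267.]
root L [258. 310.]
root R [312. 309.]
floor near edge [285. 306.]
floor far edge [285. 406.]
rim+30 [219. 328.]
rim-30 [352. 327.]
[(np.uint8(29), np.uint8(31), np.uint8(34)), (np.uint8(27), np.uint8(29), np.uint8(30)), (np.uint8(27), np.uint8(28), np.uint8(29)), (np.uint8(81), np.uint8(39), np.uint8(31)), (np.uint8(78), np.uint8(35), np.uint8(30)), (np.uint8(80), np.uint8(38), np.uint8(31)), (np.uint8(82), np.uint8(40), np.uint8(34)), (np.uint8(81), np.uint8(36), np.uint8(29)), (np.uint8(84), np.uint8(39), np.uint8(28)), (np.uint8(26), np.uint8(28), np.uint8(28))]
258 [165, 165, 165, 164, 164, 172, 97, 112, 9, 18, 15, 15, 9, 13, 104, 103, 103, 104, 102, 102]
265 [163, 164, 166, 132, 103, 104, 104, 101, 92, 16, 22, 91, 93, 16, 8, 102, 104, 103, 103, 103]
275 [163, 164, 166, 102, 109, 31, 30, 94, 93, 20, 28, 94, 92, 26, 31, 101, 104, 104, 103, 102]
290 [165, 164, 164, 99, 46, 48, 48, 79, 92, 20, 25, 91, 93, 31, 32, 32, 105, 102, 104, 106]
300 [165, 164, 98, 109, 32, 31, 25, 80, 80, 22, 27, 84, 80, 23, 27, 27, 86, 103, 103, 102]
```

The dark sliver beyond the tips at (270–307,257) is too narrow (37 px against the expected 56) for a tab at its proper height. The shut tips are probably standing on the tab and tilting the bowl. I'll rise slowly and look again.

Request:
apply_moves(steps=[{"slide":[0,0,-7],"turn":[0,0,0],"hand":0},{"slide":[0,0,-7],"turn":[0,0,0],"hand":0},{"slide":[0,0,-7],"turn":[0,0,0],"hand":0},{"slide":[0,0,-7],"turn":[0,0,0],"hand":0},{"slide":[0,0,-40],"turn":[0,0,0],"hand":50},{"slide":[0,0,-40],"turn":[0,0,0],"hand":50},{"slide":[0,0,0],"turn":[0,0,0],"hand":50},{"slide":[0,0,0],"turn":[0,0,0],"hand":50}])

```text
t: 4.58
position: [0.5358, -0.236, 0.1389]
orientation: [0.24, 0.971, -0.001, 0.003]
force: [-0.8, 0.9, -0.1]
grip_width: 0.0431
gripper_force: 0.0
```

Run:
```python
from h import *
o,M,psi=pose();print(o["t"],o["position"].round(4),psi.round(1),o["grip_width"])
c,im=look("wR4");t=get_image("top")
b=im[120:360,160:400]
cv2.imwrite("pics/wR4c.png",np.hstack([cv2.resize(b,(400,400)),cv2.resize(t[180:260,380:460],(400,400))])[:,:,::-1])
```

```text
4.5833 [ 0.5358 -0.236   0.1389] 152.3 0.043103195316210326
```

View pics/wR4c.png

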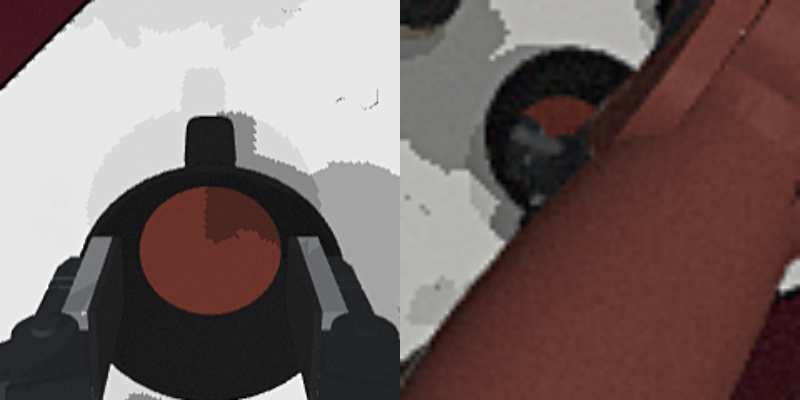

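The bowl is upright and unmoved, with its tab end at wrist pixel (286,191) and the fingertips at (223,264) and (333,264). From their separation, half-open tips sit about 20 mm behind the TCP, so the last grasp closed just over the tab. I'll go about 12 mm lower and shift 2 mm sideways.

Request:
apply_moves(steps=[{"slide":[1,1,25],"turn":[0,0,0],"hand":50},{"slide":[1,1,30],"turn":[0,0,0],"hand":50},{"slide":[0,0,30],"turn":[0,0,0],"hand":50},{"slide":[0,0,25],"turn":[0,0,0],"hand":50},{"slide":[0,0,13],"turn":[0,0,0],"hand":50},{"slide":[0,0,0],"turn":[0,0,0],"hand":50},{"slide":[0,0,0],"turn":[0,0,0],"hand":0},{"slide":[0,0,0],"turn":[0,0,0],"hand":0}])

```text
t: 5.35
position: [0.5339, -0.2326, 0.0135]
orientation: [0.24, 0.971, -0.0, 0.001]
force: [0.2, -0.2, 0.0]
grip_width: 0.0211
gripper_force: 58.3
```

Request:
apply_moves(steps=[{"slide":[0,0,0],"turn":[0,0,0],"hand":0},{"slide":[0,0,0],"turn":[0,0,0],"hand":0}])

```text
t: 5.52
position: [0.5341, -0.2327, 0.0136]
orientation: [0.24, 0.971, -0.001, 0.001]
force: [0.8, -0.6, -0.9]
grip_width: 0.0214
gripper_force: 58.6
```

Gripped at 21 mm width and 58 N. I'm lifting gently.

Request:
apply_moves(steps=[{"slide":[0,0,-4],"turn":[0,0,0],"hand":0},{"slide":[0,0,-8],"turn":[0,0,0],"hand":0},{"slide":[0,0,-14],"turn":[0,0,0],"hand":0},{"slide":[0,0,-20],"turn":[0,0,0],"hand":0},{"slide":[0,0,-20],"turn":[0,0,0],"hand":0},{"slide":[0,0,-20],"turn":[0,0,0],"hand":0},{"slide":[0,0,-14],"turn":[0,0,0],"hand":0},{"slide":[0,0,-6],"turn":[0,0,0],"hand":0}])

```text
t: 6.18
position: [0.5343, -0.2328, 0.1216]
orientation: [0.24, 0.971, -0.001, 0.002]
force: [0.5, -0.5, -0.3]
grip_width: 0.0211
gripper_force: 58.7
```

Run:
```python
from h import *
o,M,psi=pose();print(o["t"],o["position"].round(4),psi.round(1),o["grip_width"],o["gripper_force"])
c,im=look("wR5");s=get_image("scene");cs=camera_info("scene");t=get_image("top")
ctr=o["position"]+np.array([.07,-.037,.02]);u,v=project(cs,ctr).astype(int);print(u,v)
b=s[v-45:v+45,u-45:u+45]
cv2.imwrite("pics/lift.png",np.hstack([cv2.resize(b,(400,400),interpolation=cv2.INTER_CUBIC),cv2.resize(im,(400,300))[:, :] if 0 else cv2.resize(im[140:420,140:420],(400,400))])[:,:,::-1])
print(delta([.4985,-.0654,.12],190.3))
```

```text
6.1833 [ 0.5343 -0.2328  0.1216] 152.3 0.02108669289088138 58.68779003620148
346 132
(array([108.4, 131.4,  -1.8]), 'turn z', np.float64(-0.664))
```

View pics/lift.png

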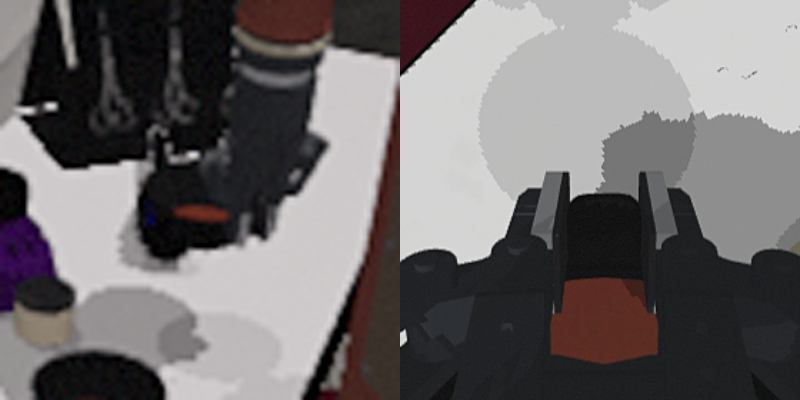

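The bowl hangs level in the scene crop (rim ellipse at (195,212)). In the wrist crop the tab (570–640,195–275) sits firmly between the pads, with the brown floor behind it. I'll do a numeric tilt check using the floor's near edge.

Run:
```python
from h import *
im4=cv2.imread("pics/wR4.png").astype(int);im=cv2.imread("pics/wR5.png").astype(int)
br=lambda i:(i[...,2]>i[...,1]+25)&(i[...,2]>60)&(i[...,2]<140)
v,u=np.nonzero(br(im4)[200:330,230:345]);v+=200;u+=230;print("wR4 floor",u.min(),u.max(),v.min(),v.max())
col=np.nonzero(br(im)[300:420,285])[0]+300;print("wR5 col285",col.min(),col.max())
c=camera_info("wrist");o,M,psi=pose();P=o["position"];d=M[:,0]
# wR4 camera: same orientation, TCP there was (.5358,-.236,.1389)
c4=dict(c);c4["t"]=c["t"]-np.array(c["R"])@(np.array([.5358,-.236,.1389])-P)
n=ground(c4,286,v.min(),.003);f=ground(c4,286,v.max(),.003);print("floor near/far",n,f,"diam",np.hypot(*(n-f)[:2]),"centre",(n+f)[:2]/2)
off=n-np.array([.5341,-.2327,.0136])   # near edge relative to TCP at the grasp
print("pred near row if untilted",project(c,P+off), "per deg", project(c,P+off+[0,0,-np.radians(1)*abs(off[:2]@d[:2])]))
```

```text
wR4 floor 244 328 232 308
wR5 col285 334 394
floor near/far [ 0.57013734 -0.25085067  0.003     ] [ 0.63788752 -0.2862001   0.003     ] diam 0.07641772330311183 centre [ 0.60401243 -0.26852538]
pred near row if untilted [284.45304327 318.21269919] per deg [284.44516343 317.47115657]
```

The observed edge matches the rim occluding the floor, so there's no sign of tilt. The floor centre also agrees with the top view within 2 mm. I'm carrying the bowl over the base, turning the grip to about 190°, and lowering.

Request:
apply_moves(steps=[{"slide":[10,12,0],"turn":[0,0,0],"hand":0},{"slide":[18,22,0],"turn":[0,0,0],"hand":0},{"slide":[20,24,0],"turn":[0,0,0],"hand":0},{"slide":[20,24,0],"turn":[0,0,0],"hand":0},{"slide":[20,24,0],"turn":[0,0,0],"hand":0},{"slide":[14,17,0],"turn":[0,0,0],"hand":0},{"slide":[6,8,0],"turn":[0,0,0],"hand":0},{"slide":[0,0,0],"turn":[0,0,-0.06],"hand":0}])

```text
t: 7.0
position: [0.4976, -0.0636, 0.1169]
orientation: [0.21, 0.978, 0.0, -0.001]
force: [0.1, -1.4, -1.7]
grip_width: 0.021
gripper_force: 58.8
```

Request:
apply_moves(steps=[{"slide":[0,0,0],"turn":[0,0,-0.1],"hand":0},{"slide":[0,0,0],"turn":[0,0,-0.1],"hand":0},{"slide":[0,0,0],"turn":[0,0,-0.1],"hand":0},{"slide":[0,0,0],"turn":[0,0,-0.1],"hand":0},{"slide":[0,0,0],"turn":[0,0,-0.1],"hand":0},{"slide":[0,0,0],"turn":[0,0,-0.1],"hand":0},{"slide":[0,0,0],"turn":[0,0,0],"hand":0},{"slide":[0,0,0],"turn":[0,0,0],"hand":0}])

```text
t: 7.67
position: [0.4981, -0.066, 0.1172]
orientation: [-0.086, 0.996, 0.0, -0.001]
force: [-0.5, -0.7, -0.7]
grip_width: 0.0212
gripper_force: 58.8
```

Run:
```python
from h import *
o,M,psi=pose();print(o["t"],o["position"].round(4),psi.round(1),o["grip_width"],o["q"].round(2))
print(delta([.4985,-.0654,.040],190.3))
```

```text
7.6667 [ 0.4981 -0.066   0.1172] -170.1 0.021164491725873334 [-0.39 -0.19 -0.36  1.4  -0.   -0.57]
(array([-0.5,  0.5, 77.2]), 'turn z', np.float64(-0.007))
```

Request:
apply_moves(steps=[{"slide":[0,0,10],"turn":[0,0,0],"hand":0},{"slide":[0,0,18],"turn":[0,0,0],"hand":0},{"slide":[0,0,20],"turn":[0,0,0],"hand":0},{"slide":[0,0,16],"turn":[0,0,0],"hand":0},{"slide":[0,0,8],"turn":[0,0,0],"hand":0},{"slide":[0,0,5],"turn":[0,0,0],"hand":0},{"slide":[0,0,0],"turn":[0,0,0],"hand":0}])

```text
t: 8.25
position: [0.4978, -0.0656, 0.0399]
orientation: [-0.087, 0.996, 0.0, -0.001]
force: [-0.8, 0.4, -0.0]
grip_width: 0.0212
gripper_force: 58.8
```

Request:
apply_moves(steps=[{"slide":[0,0,3],"turn":[0,0,0],"hand":0},{"slide":[0,0,3],"turn":[0,0,0],"hand":0},{"slide":[0,0,0],"turn":[0,0,0],"hand":0}])

```text
t: 8.5
position: [0.4987, -0.0659, 0.0351]
orientation: [-0.088, 0.996, -0.0, 0.0]
force: [-0.5, 0.2, -1.2]
grip_width: 0.0209
gripper_force: 58.8
```

Request:
apply_moves(steps=[{"slide":[0,0,2],"turn":[0,0,0],"hand":0},{"slide":[0,0,2],"turn":[0,0,0],"hand":0},{"slide":[0,0,0],"turn":[0,0,0],"hand":0}])

```text
t: 8.75
position: [0.4985, -0.0658, 0.0309]
orientation: [-0.088, 0.996, -0.0, 0.0]
force: [0.9, 0.3, -1.0]
grip_width: 0.0212
gripper_force: 58.8
```

Request:
apply_moves(steps=[{"slide":[0,0,2],"turn":[0,0,0],"hand":0},{"slide":[0,0,1],"turn":[0,0,0],"hand":0},{"slide":[0,0,0],"turn":[0,0,0],"hand":0}])

```text
t: 9.0
position: [0.4986, -0.0657, 0.0279]
orientation: [-0.088, 0.996, 0.0, 0.0]
force: [0.4, 1.3, 0.2]
grip_width: 0.0208
gripper_force: 58.9
```

Request:
apply_moves(steps=[{"slide":[0,0,0],"turn":[0,0,0],"hand":30},{"slide":[0,0,0],"turn":[0,0,0],"hand":45},{"slide":[0,0,0],"turn":[0,0,0],"hand":45},{"slide":[0,0,0],"turn":[0,0,0],"hand":45}])

```text
t: 9.33
position: [0.4985, -0.0658, 0.028]
orientation: [-0.088, 0.996, -0.0, 0.0]
force: [0.4, -0.9, -0.8]
grip_width: 0.0388
gripper_force: 0.0
```

Run:
```python
from h import *
# next: bowl L grip
a=np.radians(112.5);C=np.array([.5377,.2811]);g=C+.079*np.array([np.cos(a),np.sin(a)]);print(g,delta([*g,.15],112.5))
```

```text
[0.50746801 0.35408648] (array([ -82.4,  411.8, -122.1]), 'turn z', np.float64(1.354))
```

Released at the nested height. I'm rising and travelling to the left bowl's grip.

Request:
apply_moves(steps=[{"slide":[0,0,-10],"turn":[0,0,0],"hand":45},{"slide":[0,0,-30],"turn":[0,0,0],"hand":50},{"slide":[0,0,-40],"turn":[0,0,0],"hand":50},{"slide":[0,0,-40],"turn":[0,0,0],"hand":50},{"slide":[-7.5,37.5,0],"turn":[0,0,0],"hand":50},{"slide":[-7.5,37.5,0],"turn":[0,0,0],"hand":50},{"slide":[-7.5,37.5,0],"turn":[0,0,0],"hand":50},{"slide":[-7.5,37.5,0],"turn":[0,0,0],"hand":50}])

```text
t: 10.0
position: [0.5018, 0.0886, 0.1493]
orientation: [-0.088, 0.996, -0.0, 0.001]
force: [0.6, -0.2, -1.4]
grip_width: 0.0428
gripper_force: 0.0
```

Request:
apply_moves(steps=[{"slide":[-7.5,37.5,0],"turn":[0,0,0],"hand":50},{"slide":[-7.5,37.5,0],"turn":[0,0,0],"hand":50},{"slide":[-7.5,37.5,0],"turn":[0,0,0],"hand":50},{"slide":[-7.5,37.5,0],"turn":[0,0,0],"hand":50},{"slide":[-7.5,37.5,0],"turn":[0,0,0],"hand":50},{"slide":[-7.5,37.5,0],"turn":[0,0,0],"hand":50},{"slide":[-7.5,37.5,0],"turn":[0,0,0],"hand":50},{"slide":[0,0,0],"turn":[0,0,0.11],"hand":50}])

```text
t: 10.67
position: [0.5062, 0.3603, 0.1478]
orientation: [-0.036, 0.999, 0.001, -0.0]
force: [1.2, 0.8, 0.6]
grip_width: 0.0424
gripper_force: 0.0
```

Request:
apply_moves(steps=[{"slide":[0,0,0],"turn":[0,0,0.12],"hand":50},{"slide":[0,0,0],"turn":[0,0,0.12],"hand":50},{"slide":[0,0,0],"turn":[0,0,0.12],"hand":50},{"slide":[0,0,0],"turn":[0,0,0.12],"hand":50},{"slide":[0,0,0],"turn":[0,0,0.12],"hand":50},{"slide":[0,0,0],"turn":[0,0,0.12],"hand":50},{"slide":[0,0,0],"turn":[0,0,0.12],"hand":50},{"slide":[0,0,0],"turn":[0,0,0.12],"hand":50}])

```text
t: 11.33
position: [0.5074, 0.3548, 0.1488]
orientation: [0.435, 0.901, 0.0, 0.0]
force: [-0.1, -0.0, 0.5]
grip_width: 0.0429
gripper_force: 0.0
```

Request:
apply_moves(steps=[{"slide":[0,0,0],"turn":[0,0,0.12],"hand":50},{"slide":[0,0,0],"turn":[0,0,0.12],"hand":50},{"slide":[0,0,0],"turn":[0,0,0.04],"hand":50},{"slide":[0,0,0],"turn":[0,0,0],"hand":50},{"slide":[0,0,0],"turn":[0,0,0],"hand":50}])

```text
t: 11.75
position: [0.5075, 0.3548, 0.1486]
orientation: [0.553, 0.833, 0.0, 0.0]
force: [0.4, -0.1, -0.2]
grip_width: 0.0428
gripper_force: 0.0
```

```bash
cat > tab.py <<'E'
from h import *
c,im=look("wL1");t=get_image("top");cv2.imwrite("pics/top1.png",t[:,:,::-1])
o,M,psi=pose();P=o["position"];print(o["t"],P.round(4),psi.round(1),o["q"].round(2))
m=((im.max(2)<60)[130:250,235:335]).astype(np.uint8)
n,l,st,_=cv2.connectedComponentsWithStats(m);k=1+np.argmax(st[1:,4]);v,u=np.nonzero(l==k);v+=130;u+=235
rows=[(r,u[v==r].min(),u[v==r].max()) for r in range(v.min(),v.min()+40,4)];print(rows)
br=(im[...,0].astype(int)>im[...,1]+25)&(im[...,0]>60)&(im[...,0]<140)
n,l,st,ce=cv2.connectedComponentsWithStats(br[200:340,200:370].astype(np.uint8));k=1+np.argmax(st[1:,4]);v2,u2=np.nonzero(l==k);v2+=200;u2+=200
print("floor",u2.min(),u2.max(),v2.min(),v2.max())
r=rows[3];um=(r[1]+r[2])/2
e=ground(c,um,v.min(),.048);uc=(u2.min()+u2.max())/2
nr=ground(c,uc,v2.min(),.003);fr=ground(c,uc,v2.max(),.003);C=(nr+fr)/2
th=np.degrees(np.arctan2(e[1]-C[1],e[0]-C[0]))
print("tab end",e,"floor ctr",C,"theta",th,"dist",np.hypot(*(e-C)[:2]))
# tab end in tool frame
print("tab end in tool (mm)",(M.T@(e-P)*1000).round(1))
E
python3 tab.py
python3 - <<'E'
from h import *
t=cv2.imread("pics/top1.png")[:,:,::-1].copy();c=camera_info("top")
x,r,a,k,p=bowl(t,c,.064,.5764,-.0522,.2);print("stack",x,r,np.degrees(a),k)
E
```

```text
11.85 [0.5075 0.3548 0.1483] 112.8 [ 0.4   0.16  0.04  1.45 -0.    1.57]
[(191, np.int64(279), np.int64(280)), (195, np.int64(270), np.int64(295)), (199, np.int64(269), np.int64(295)), (203, np.int64(269), np.int64(296)), (207, np.int64(268), np.int64(296)), (211, np.int64(268), np.int64(296)), (215, np.int64(268), np.int64(296)), (219, np.int64(268), np.int64(296)), (223, np.int64(255), np.int64(305)), (227, np.int64(244), np.int64(315))]
floor 240 321 232 306
tab end [0.50370568 0.36270497 0.048     ] floor ctr [0.53625025 0.28083178 0.003     ] theta 111.67780191738163 dist 0.08810430934915593
tab end in tool (mm) [  8.8  -0.4 100.3]
stack [ 0.57568278 -0.05191533] 0.06395003693116394 125.53007809476311 2700
```

The left bowl's tab end is 8.8 mm beyond the TCP and centred to within 0.4 mm, the same as the grasp that worked. The stack's top rim in the top view is centred on the base. Descending to grip.

Request:
apply_moves(steps=[{"slide":[0,0,30],"turn":[0,0,0],"hand":50},{"slide":[0,0,35],"turn":[0,0,0],"hand":50},{"slide":[0,0,35],"turn":[0,0,0],"hand":50},{"slide":[0,0,25],"turn":[0,0,0],"hand":50},{"slide":[0,0,10],"turn":[0,0,0],"hand":50},{"slide":[0,0,0],"turn":[0,0,0],"hand":50},{"slide":[0,0,0],"turn":[0,0,0],"hand":0},{"slide":[0,0,0],"turn":[0,0,0],"hand":0}])

```text
t: 12.52
position: [0.5089, 0.3554, 0.0154]
orientation: [0.554, 0.833, 0.001, 0.001]
force: [0.2, 0.1, 0.9]
grip_width: 0.021
gripper_force: 59.2
```

Request:
apply_moves(steps=[{"slide":[0,0,0],"turn":[0,0,0],"hand":0},{"slide":[0,0,0],"turn":[0,0,0],"hand":0}])

```text
t: 12.68
position: [0.5088, 0.3556, 0.0152]
orientation: [0.554, 0.833, 0.002, 0.001]
force: [-0.7, 2.2, 3.9]
grip_width: 0.0207
gripper_force: 58.9
```

Request:
apply_moves(steps=[{"slide":[0,0,-4],"turn":[0,0,0],"hand":0},{"slide":[0,0,-8],"turn":[0,0,0],"hand":0},{"slide":[0,0,-14],"turn":[0,0,0],"hand":0},{"slide":[0,0,-20],"turn":[0,0,0],"hand":0},{"slide":[0,0,-20],"turn":[0,0,0],"hand":0},{"slide":[0,0,-20],"turn":[0,0,0],"hand":0},{"slide":[0,0,-18],"turn":[0,0,0],"hand":0},{"slide":[0,0,-8],"turn":[0,0,0],"hand":0}])

```text
t: 13.35
position: [0.5087, 0.3553, 0.1294]
orientation: [0.554, 0.833, 0.002, 0.001]
force: [-0.1, 0.7, -1.1]
grip_width: 0.0206
gripper_force: 58.6
```

Run:
```python
from h import *
o,M,psi=pose();print(o["t"],o["position"].round(4),psi.round(1),o["grip_width"],o["gripper_force"],M[:,2].round(3))
print(delta([.5291,.0128,.127],psi+14.5))
```

```text
13.35 [0.5087 0.3553 0.1294] 112.7 0.020617916520894942 58.62622261047363 [ 0.004  0.002 -1.   ]
(array([-323.8, -113.7,    1.9]), 'turn z', np.float64(-0.253))
```

Request:
apply_moves(steps=[{"slide":[-15,-5.5,0],"turn":[0,0,0],"hand":0},{"slide":[-28,-10,0],"turn":[0,0,0],"hand":0},{"slide":[-34,-12,0],"turn":[0,0,0],"hand":0},{"slide":[-34,-12,0],"turn":[0,0,0],"hand":0},{"slide":[-34,-12,0],"turn":[0,0,0],"hand":0},{"slide":[-34,-12,0],"turn":[0,0,0],"hand":0},{"slide":[-34,-12,0],"turn":[0,0,0],"hand":0},{"slide":[-34,-12,0],"turn":[0,0,0],"hand":0}])

```text
t: 14.02
position: [0.5219, 0.0915, 0.1254]
orientation: [0.554, 0.833, 0.0, 0.0]
force: [0.9, -0.9, -0.8]
grip_width: 0.0208
gripper_force: 58.7
```

Request:
apply_moves(steps=[{"slide":[-34,-12,0],"turn":[0,0,0],"hand":0},{"slide":[-28,-9.5,0],"turn":[0,0,0],"hand":0},{"slide":[-15,-5,0],"turn":[0,0,0],"hand":0},{"slide":[0,0,0],"turn":[0,0,-0.085],"hand":0},{"slide":[0,0,0],"turn":[0,0,-0.085],"hand":0},{"slide":[0,0,0],"turn":[0,0,-0.085],"hand":0},{"slide":[0,0,0],"turn":[0,0,0],"hand":0},{"slide":[0,0,0],"turn":[0,0,0],"hand":0}])

```text
t: 14.68
position: [0.5275, 0.0119, 0.1252]
orientation: [0.445, 0.896, -0.0, 0.0]
force: [0.6, -0.2, -0.5]
grip_width: 0.0213
gripper_force: 58.7
```

Run:
```python
from h import *
o,M,psi=pose();print(o["t"],o["position"].round(4),psi.round(1),o["grip_width"],M[:,2].round(3))
print(delta([.5291,.0128,.0515],127.2))
```

```text
14.6833 [0.5275 0.0119 0.1252] 127.2 0.021343552859414375 [ 0. -0. -1.]
(array([-0.2,  1.9, 73.7]), 'turn z', np.float64(0.0))
```

Request:
apply_moves(steps=[{"slide":[0,2,8],"turn":[0,0,0],"hand":0},{"slide":[0,0,18],"turn":[0,0,0],"hand":0},{"slide":[0,0,20],"turn":[0,0,0],"hand":0},{"slide":[0,0,16],"turn":[0,0,0],"hand":0},{"slide":[0,0,8],"turn":[0,0,0],"hand":0},{"slide":[0,0,4],"turn":[0,0,0],"hand":0},{"slide":[0,0,0],"turn":[0,0,0],"hand":0}])

```text
t: 15.27
position: [0.5286, 0.0134, 0.0502]
orientation: [0.444, 0.896, -0.0, -0.001]
force: [0.1, -0.3, -0.5]
grip_width: 0.021
gripper_force: 58.7
```

Request:
apply_moves(steps=[{"slide":[0,0,3],"turn":[0,0,0],"hand":0},{"slide":[0,0,3],"turn":[0,0,0],"hand":0},{"slide":[0,0,2],"turn":[0,0,0],"hand":0},{"slide":[0,0,0],"turn":[0,0,0],"hand":0}])

```text
t: 15.6
position: [0.5293, 0.013, 0.0431]
orientation: [0.443, 0.896, -0.0, 0.0]
force: [0.5, -1.3, -0.9]
grip_width: 0.021
gripper_force: 58.7
```

Request:
apply_moves(steps=[{"slide":[0,0,2],"turn":[0,0,0],"hand":0},{"slide":[0,0,1],"turn":[0,0,0],"hand":0},{"slide":[0,0,0],"turn":[0,0,0],"hand":0}])

```text
t: 15.85
position: [0.5294, 0.0129, 0.0402]
orientation: [0.443, 0.896, -0.0, 0.0]
force: [0.6, -1.6, 1.3]
grip_width: 0.0208
gripper_force: 58.9
```

Close to the seat, with light contact. I'm releasing, rising, backing off to one side, and checking in the top view.

Request:
apply_moves(steps=[{"slide":[0,0,1],"turn":[0,0,0],"hand":0},{"slide":[0,0,0],"turn":[0,0,0],"hand":30},{"slide":[0,0,0],"turn":[0,0,0],"hand":45},{"slide":[0,0,0],"turn":[0,0,0],"hand":45},{"slide":[0,0,-10],"turn":[0,0,0],"hand":45},{"slide":[0,0,-25],"turn":[0,0,0],"hand":45},{"slide":[0,0,-35],"turn":[0,0,0],"hand":45},{"slide":[0,0,-35],"turn":[0,0,0],"hand":45}])

```text
t: 16.52
position: [0.5282, 0.0134, 0.1452]
orientation: [0.443, 0.896, -0.0, -0.001]
force: [0.6, -0.8, -0.1]
grip_width: 0.0387
gripper_force: 0.0
```

Request:
apply_moves(steps=[{"slide":[25,-25,0],"turn":[0,0,0],"hand":45},{"slide":[25,-25,0],"turn":[0,0,0],"hand":45},{"slide":[25,-25,0],"turn":[0,0,0],"hand":45},{"slide":[25,-25,0],"turn":[0,0,0],"hand":45},{"slide":[25,-25,0],"turn":[0,0,0],"hand":45},{"slide":[0,0,0],"turn":[0,0,0],"hand":45}])

```text
t: 17.02
position: [0.3502, 0.0377, 0.1457]
orientation: [0.443, 0.897, 0.0, 0.002]
force: [0.8, -0.9, 0.2]
grip_width: 0.0383
gripper_force: 0.0
```

Run:
```python
from h import *
o,M,psi=pose();print(o["t"],o["position"].round(4))
t=get_image("top");s=get_image("scene");ct=camera_info("top");cs=camera_info("scene")
for z in (.074,.064,.054):
    x,r,a,k,p=bowl(t,ct,z,.5764,-.0522,.2);print(z,x.round(4),r.round(4))
u,v=project(cs,[.576,-.052,.04]).astype(int)
cv2.imwrite("pics/end.png",np.hstack([cv2.resize(p,(390,390)),cv2.resize(s[v-35:v+35,u-35:u+35],(390,390),interpolation=cv2.INTER_CUBIC)])[:,:,::-1])
```

```text
17.0167 [0.3502 0.0377 0.1457]
0.074 [ 0.5753 -0.051 ] 0.0646
0.064 [ 0.5772 -0.0524] 0.065
0.054 [ 0.579  -0.0537] 0.0654
```

View pics/end.png

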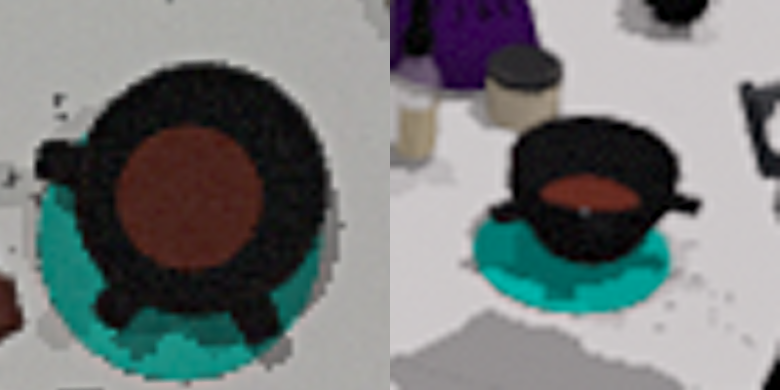

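The final crop shows the stack on the teal mat with three tabs at (55,160), (115,305) and (255,315), at directions of about 190°, 126° and 66°, so at least 60° apart. In the scene view the rim looks level. I'll check seating numerically: the rise of the far rim edge between the first and last scene pictures should match 20 mm.

Run:
```python
from h import *
c=camera_info("scene");a=cv2.imread("pics/scene0.png");b=get_image("scene")[:,:,::-1];cv2.imwrite("pics/scene1.png",b)
C=np.array([.5757,-.052]);f=np.linspace(0,2*np.pi,720)
def pred(z):
    q=np.array([project(c,[C[0]+.063*np.cos(t),C[1]+.063*np.sin(t),z]) for t in f]);return q
def edge(im,u,v0):   # subpixel row where brightness falls to half, going down column u
    g=cv2.cvtColor(im.copy(),cv2.COLOR_BGR2GRAY)[:,u].astype(float);r=np.arange(int(v0)-8,int(v0)+9);s=g[r]
    h=(s.max()+s.min())/2;k=np.argmax(s<h);return r[k-1]+(s[k-1]-h)/(s[k-1]-s[k]) if k else np.nan
p0=pred(.054)
for dz in (.020,):
    p1=pred(.054+dz)
    for u in range(int(p1[:,0].min())+4,int(p1[:,0].max())-3,3):
        up=lambda p:p[np.abs(p[:,0]-u)<.6][:,1].min()
        e0,e1=edge(a,u,up(p0)),edge(b,u,up(p1));print(u,"pred",up(p0).round(1),up(p1).round(1),"seen",round(e0,1),round(e1,1),"rise pred/seen",(up(p0)-up(p1)).round(1),round(e0-e1,1))
```

```text
311 pred 167.1 163.3 seen 168.2 nan rise pred/seen 3.8 nan
314 pred 165.9 162.0 seen nan nan rise pred/seen 3.9 nan
317 pred 165.3 161.4 seen 166.1 nan rise pred/seen 3.9 nan
320 pred 165.0 161.1 seen 165.6 161.4 rise pred/seen 4.0 4.2
323 pred 165.1 161.1 seen 165.6 161.4 rise pred/seen 4.0 4.2
326 pred 165.4 161.4 seen 166.2 161.6 rise pred/seen 4.0 4.5
329 pred 166.1 162.0 seen 166.9 162.4 rise pred/seen 4.1 4.5
332 pred 167.3 163.1 seen 168.0 163.4 rise pred/seen 4.2 4.6
```

The rim rose 4.2–4.6 px against a predicted 4.0–4.2 px for two seated bowls, uniformly across the rim, so the stack is seated and level. Handing in.

```bash
python3 -c "
from plant import close_job
print(close_job())"
```

```text
the job is handed in; nothing more can be done
None
```

I nested both loose bowls in the base bowl on the teal mat, with the three grips about 60° apart, and handed the job in at about 17 s. By camera the stack looked level and fully seated; no verdict came back, and I didn't re-measure the bottles, can and pot afterwards.

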